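# Index the sensor turntable to zero and lock it

### The arm

A 6-joint arm with a two-finger parallel gripper is mounted at the origin on the work surface. World frame = base frame: x ahead of the robot, y to its left, z up, the work surface at z = 0. Lengths are in mm, angles in rad, forces in N, time in s.
With the tool pointing down it reaches from about 400 to 925 mm from the base axis. Payload 12.5 kg.
Tool frame: the origin (TCP) lies on the centre line of the jaws, within the pads' length; the fingertips stand 17 mm ahead of it and the grasp point (between the pads) lies 2 mm behind it; z points along the fingers, y is the line along which they close (so a half turn about z gives the same grasp; the last joint's range is limited). The gripper opens to 95 mm and grips with 3 to 60 N. Pads are 20 mm wide; open, the fingers measure 119 mm over their backs; the gripper's body (75 mm by 180 mm) begins 59 mm behind the grasp point.
Start: joints at [-1.418, 0.491, 1.559, -0, 1.092, -0.106], TCP at [159.973, -604.197, 231.661] pointing down, gripper open.
Joint ranges: [-3.1, 3.1], [-0.84, 2.19], [0.05, 2.79], [-1.13, 4.28], [0.06, 2.93], [-2.69, 2.69]. Speed limits (rad/s): [2.22, 2.22, 2.79, 3.14, 3.14, 3.14].

### API

Orientations are given as [roll, pitch, yaw] about the fixed x, y, z axes, in that order (R = Rz(yaw) Ry(pitch) Rx(roll)).
In Python, from cell import env gives the robot as it stands.
- The arm moves only by the tool drive_tool, never from a script. Its argument "deltas" is text: rows parted by semicolons, each of 4 numbers parted by spaces: the shift along the world's x, y, z normalised to -1 to 1, where 1 is 100 mm, then the turn about the world's z normalised to -1 to 1, where 1 is 180 degrees. A call has 1 to 10 rows; each row shifts and turns the commanded pose from where the row before left it; what a row does not reach is not made up. A row lasts 1/12 s, in which the tool goes at most 41.7 mm and 7.16 degrees, less where a joint would pass 70% of its speed; a pose out of reach is approached as far as the arm can. A call with a number of a shift or a turn outside -1 to 1 is refused whole. A call with a gripper value outside its range is refused whole. "gripper" is the closure, from 0 (fully open) to 1 (shut), set as the call begins (left out, the last holds). The fingers move at their own pace and stop on an object; the grip force is fixed at half the most. Time passes only in rows, so rows that do not move let the fingers close. It gives the time, the measured TCP pose, the force, the opening and the grip force at its end, in the units of the state.
- env.state(): the state, without advancing time (a new reading comes with each control period).
- env.read_camera(name): name is "scene" or "side" or "wrist"; returns (picture, depth): 400x640x3 uint8, red, green, blue; 400x640 float32, mm along the optical axis (not along the pixel's ray), 0 where there is no reading.
- env.camera_params(name): a dict with "mtx" (3x3 intrinsics, pixels), "camera_from_world" (4x4, takes a point from world to camera coordinates); the wrist camera has in their place "mount" (4x4, takes a point from camera to tool coordinates, whose origin is the TCP and whose axes are the flange's). Camera axes: x right, y down, z forward; pixel columns grow to the right and rows downward; lengths in mm; the calibration is good to about 2 mm. A picture is of the moment at which its call begins: read the wrist's pose just before it. camera_params takes no time and is no camera call.
- env.job_done(): hands the job in; it is judged then, once.
The state is a dict: "t": time; "joints": joint angles; "qvel": joint speeds; "tau": joint torques, N m; "eef_pos": TCP position; "tcp_rot": TCP orientation; "ft_force": force on the tool from outside, world axes, zero at the start; "moment": the same for the moment, N m; "opening": opening from 0.0 (shut) to 1.0 (fully open); "grip_force": force on a finger pad.
Only numpy, scipy, OpenCV 4.12 (cv2) and the standard library are available. Lean on these libraries where they do the work, as an engineer would, in place of code of your own. Each camera call takes 0.05 s, during which the arm holds its last target. There are 200 camera calls.

### The job

Turn the indexing rotary table until the pointer on its turntable points straight at the zero finger on the base, then take the locking pin out of the tool block and push it down through the pointer and the base until its collar sits on the pointer, and let go. Keep off the sensor board on the turntable and leave everything else on the bench where it is.

Things in the scene. Friction and masses are not known exactly. Their poses are not given: they have to be found in the camera images.
- index_base: Base of the indexing rotary table, bolted down: grey square 250 x 250 x 30 mm, origin under its middle, z up. The middle of its -x side carries a lug with the zero finger, a pointed steel block (26 mm wide, top 48 mm above the bench, engraved line) whose point lies 129 mm from the turning axis. Eight equal vertical 14 mm through holes lie every 45 degrees, 98 mm from the axis
- hub (a point): On the vertical turning axis, at the turntable's flat top (48 mm above the bench), above the middle of the base. The turntable is an aluminium disc of 164 mm diameter; it turns without end either way with light friction (about 0.12 N m) and stays where it is left. It starts 45 to 180 degrees away from zero, either way round
- zero_hole (a point): The base's zero hole, the one of its eight holes that lies in front of the zero finger: centre of its mouth, on the base's top face, 30 mm above the bench, 98 mm from the turning axis. 14 mm diameter, 30 mm deep to the bench, vertical, steel rim
- pointer_hole (a point): Hole in the turntable's pointer: mouth centre on the pointer's top, 48 mm above the bench. It is an aluminium ear 28 mm wide, 14 mm thick (34 to 48 mm up) that sticks out of the rim over the base and ends in a point with an engraved line, 126 mm from the axis; the 14 mm vertical through hole lies 98 mm from the axis, straight above the zero hole when the pointer points at the zero finger
- handle_grip (a point): Turning handle: middle of the grip, 94 mm above the bench. A black upright sleeve of 25 mm diameter, 56 to 118 mm above the bench, that spins freely on a post near the turntable's rim, 66 mm from the turning axis, exactly opposite the pointer. Nothing else on the rotary table stands higher than 65 mm above the bench
- pin_grip (a point): Locking pin, upright in one end hole of the tool block: centre of its black round grip, on its axis 22 mm below the top, 76 mm above the nose; z runs to the head. 98 mm long, 60 to 130 g: steel shank 12 mm diameter x 46 mm, its lowest 10 mm tapering to 5 mm; collar 23 x 8 mm; grip 28 mm diameter x 44 mm. This point is 30 mm above the collar's underside, so 78 mm above the bench when fully home
- tool_block: Wooden tool block 190 x 50 x 50 mm, fixed to the bench, origin at the middle of its underside, x along its length; three vertical 14 mm holes on its centre line at x = -65, 0 and 65 mm. The locking pin stands in one end hole (its collar on the block's top, 46 mm of shank inside), the nut driver in the other, the middle one is empty
- nut_driver: Nut driver standing in the other end hole of the tool block: grey handle of 34 mm diameter, taller than the pin (its top 152 mm above the bench); origin at the lower end of its shaft, 6 mm above the bench. To be left alone
- board: Green sensor board in two low black rails in the middle of the turntable, about 76 x 62 mm, its highest part 65 mm above the bench; it turns with the turntable; origin on the turning axis at the turntable's top. Not to be touched
- multimeter: Hand-held multimeter 185 x 88 x 52 mm lying on the bench, loose, origin under its middle. To be left alone
- heat_sink: Finned aluminium heat sink 100 x 70 x 40 mm, loose, origin under its middle. To be left alone
- tape_roll: Roll of tape 96 mm across, 24 mm high, lying flat, loose, origin under its middle. To be left alone
- parts_tray: Grey divided parts tray 120 x 160 x 32 mm, loose, origin under its middle. To be left alone
- mug: White mug 82 mm across, 95 mm high, loose, origin under its middle. To be left alone
- calculator: Dark pocket calculator 150 x 78 x 16 mm, loose, origin under its middle. To be left alone
Things that resemble listed ones, but are neither listed nor needed, are in the scene too. Leave any blue look-alike of the part that bears pin_grip alone.

How it is judged:
By the outcome, as a careful person would: the job done as asked, in the order asked, and still so for the second after the job is handed in, with the robot touching nothing.
It also fails if it takes over 69 s, if anything falls off the work surface, if the arm or the gripper's body presses on something with over 40 N, if the wrist force passes 120 N, or if a joint passes its speed limit or range.

## Working session

There is one attempt and no reset: what is moved stays moved. The work goes in short steps, Python scripts to look and compute and a tool call to move; the robot and the scene stay as the last step left them, time stands still between calls to the robot, and variables do not carry over. Pictures are saved under pics/ and viewed, at most 10 in all, crops included, and the job is handed in when it is done.

Besides the shell and the picture viewer there is one more tool, called after "Request:" as name(argument=value, ...) on one line, values as JSON. drive_tool: Moves the arm, as the interface text tells. Its arguments: {"type":"object","properties":{"deltas":{"type":"string"},"gripper":{"type":"number"}},"required":["deltas"]}

```bash
mkdir -p pics
cat > h.py <<'E'
import numpy as np, cv2
from cell import env
def grab(n):
    s=env.state(); im,d=env.read_camera(n); p=env.camera_params(n); K=np.array(p["mtx"])
    if n=="wrist":
        from scipy.spatial.transform import Rotation as R
        T=np.eye(4); T[:3,:3]=R.from_euler("xyz",s["tcp_rot"]).as_matrix(); T[:3,3]=s["eef_pos"]
        W=T@np.array(p["mount"])
    else: W=np.linalg.inv(np.array(p["camera_from_world"]))
    return im,d,K,W
def cloud(d,K,W):
    v,u=np.mgrid[:d.shape[0],:d.shape[1]]
    P=np.stack([(u-K[0,2])/K[0,0]*d,(v-K[1,2])/K[1,1]*d,d],-1)@W[:3,:3].T+W[:3,3]
    P[d<=0]=np.nan
    return P
def onplane(u,v,z,K,W):
    r=W[:3,:3]@np.array([(u-K[0,2])/K[0,0],(v-K[1,2])/K[1,1],1]); return W[:3,3]+r*(z-W[2,3])/r[2]
def proj(p,K,W):
    q=np.linalg.inv(W)@np.append(p,1); return (K@q[:3]/q[2])[:2]
def save(n,im): cv2.imwrite(n,im[...,::-1])
E
python3 - <<'E'
from h import *
print(env.state())
for n in("scene","side"):
    im,d,K,W=grab(n); save(f"pics/{n}1.png",im); np.savez(f"{n}1.npz",im=im,d=d,K=K,W=W); print(n,K[0,0],W[:3].round(2).tolist())
E
```

```text
{'t': 0.0, 'joints': array([-1.41761487e+00,  4.91541721e-01,  1.55943614e+00,  2.56657646e-05,
        1.09167126e+00, -1.05645772e-01]), 'qvel': array([-1.08518619e-03,  1.39969744e-05, -6.81651759e-04, -1.37710255e-03,
        1.22715960e-03, -2.98671738e-04]), 'tau': array([ 3.32728901e-03, -6.12620831e+01, -2.58172774e+01,  6.94444100e-02,
        4.82353487e-02, -7.79168226e-05]), 'eef_pos': array([ 159.93438916, -603.97158012,  231.07739641]), 'tcp_rot': array([-3.14054448e+00, -1.34040159e-04,  2.58815311e-01]), 'ft_force': array([-0.06079567, -0.04318864,  0.19531369]), 'moment': array([0.00075772, 0.01350221, 0.01244729]), 'grip_force': 0.0, 'opening': 0.996390376284884}
scene 386.05917682517395 [[0.5, 0.54, -0.68, 1289.84], [0.87, -0.31, 0.39, -373.34], [0.0, -0.78, -0.62, 772.4]]
side 443.70481336725794 [[-0.72, -0.52, 0.46, -23.13], [-0.69, 0.53, -0.49, 669.51], [0.01, -0.67, -0.74, 1013.03]]
```

View pics/scene1.png

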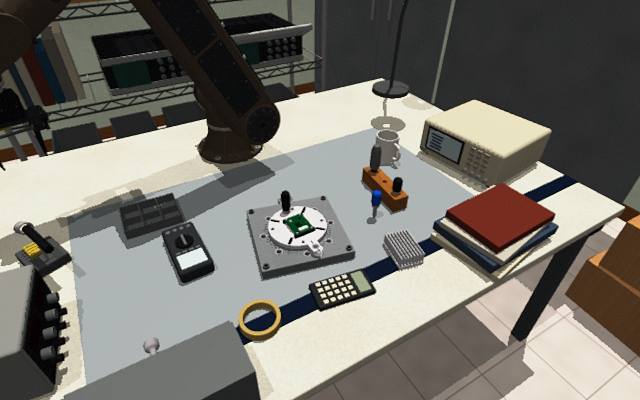

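View pics/side1.png

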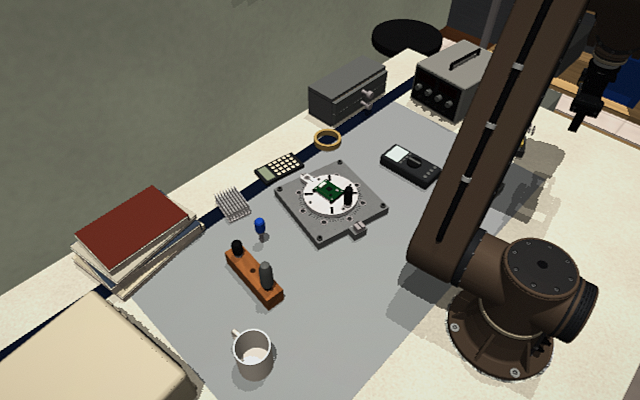

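The rotary table is at scene (300,230) and side (330,195), with the pointer at side (308,178), the handle at side (348,192) and the zero finger at side (357,230). The black pin is at scene (397,186) and side (237,247). The nut driver is at side (266,272), and the blue decoy stands between the block and the table.

Run:
```python
from h import *
for n,box,ppx in(("scene",(180,265,235,370),[("handle",285,196),("pin",398,181),("driver",375,150),("blue",376,195)]),("side",(150,255,265,400),[("handle",348,189),("pin",237,243),("driver",265,265),("blue",259,222)])):
    f=np.load(n+"1.npz"); K,W,d,im=f["K"],f["W"],f["d"],f["im"].astype(int); P=cloud(d,K,W)
    for k,u,v in ppx: print(n,k,P[v-1:v+2,u-1:u+2].reshape(-1,3).mean(0).round(0))
    r0,r1,c0,c1=box; Q=P[r0:r1,c0:c1].reshape(-1,3); C=im[r0:r1,c0:c1].reshape(-1,3)
    m=(abs(Q[:,2]-30)<5); B=Q[m][:,:2].astype(np.float32); print("base",cv2.minAreaRect(B), m.sum())
    m=(abs(Q[:,2]-48)<4)&(C.min(1)>150); D=Q[m][:,:2]; print("disc",cv2.minAreaRect(D.astype(np.float32)),m.sum())
    dark=(C.max(1)<60)&(Q[:,2]>75)&(Q[:,2]<130); print("handle pts",np.nanmedian(Q[dark],0).round(0), dark.sum())
    w=P[(abs(P[...,2]-50)<5)&(im[...,0]>im[...,2]*1.8)&(im[...,0]>70)&(np.hypot(P[...,0],P[...,1])<1000)&(P[...,1]>-200)]
    print("block",cv2.minAreaRect(w[:,:2].astype(np.float32)),len(w))
    print([onplane(u,v,48,K,W).round(0).tolist() for u,v in ([(320,254)] if n=="scene" else [(305,174),(346,233)])])
```

```text
scene handle [519. -20. 111.]
scene pin [607. 312.  98.]
scene driver [477. 321. 134.]
scene blue [623. 219.  92.]
base ((562.3876953125, -9.3724365234375), (250.95318603515625, 281.8816833496094), 76.89875030517578) 3168
disc ((581.2871704101562, -7.706024169921875), (177.04696655273438, 163.93768310546875), 40.589168548583984) 1255
handle pts [518. -19. 102.] 113
block ((534.7820434570312, 324.4930725097656), (50.64200210571289, 190.18121337890625), 84.53461456298828) 422
[[706.0, -16.0, 48.0]]
side handle [505. -11. 117.]
side pin [592. 317.  99.]
side driver [nan nan nan]
side blue [nan nan nan]
base ((538.4132080078125, -90.30282592773438), (417.32861328125, 283.6512756347656), 77.37376403808594) 3178
disc ((587.7739868164062, -74.40911865234375), (238.45497131347656, 324.4963073730469), 23.205890655517578) 977
handle pts [501.  -7. 104.] 109
block ((529.2978515625, 325.5791320800781), (50.148040771484375, 191.47640991210938), 84.7256851196289) 806
[[683.0, -18.0, 48.0], [439.0, 67.0, 48.0]]
```

Request:
drive_tool(deltas="0.2 0.3 0.06 -0.008;0.2 0.3 0.06 -0.008;0.2 0.3 0.06 -0.008;0.2 0.3 0.06 -0.008;0.2 0.3 0.06 -0.008;0.2 0.3 0.06 -0.008;0.2 0.3 0.06 -0.008;0.2 0.3 0.06 -0.008;0.2 0.3 0.06 -0.008;0.2 0.3 0.06 -0.008", gripper=0)

```text
t: 0.93
eef_pos: [360.5, -302.5, 291.9]
tcp_rot: [-3.141, 0.0, 0.006]
ft_force: [1.2, 0.6, 0.3]
opening: 0.997
grip_force: 0.0
```

```bash
python3 -c "
from h import *
p=env.camera_params('wrist');print(p)
for n in('scene','side'):
    f=np.load(n+'1.npz');print(proj([453,15,48],f['K'],f['W']))
f=np.load('side1.npz');print([onplane(u,v,48,f['K'],f['W']).round() for u,v in((357,230),(350,222))])"
```

```text
{'mtx': array([[317.09495073,   0.        , 320.72983908],
       [  0.        , 317.09495073, 202.42659473],
       [  0.        ,   0.        ,   1.        ]]), 'mount': array([[-3.28985479e-07, -9.60634639e-01, -2.77814850e-01,
         7.79635958e+01],
       [ 9.99999229e-01,  3.44645244e-04, -1.19290652e-03,
         9.76820439e-01],
       [ 1.24169489e-03, -2.77814636e-01,  9.60633898e-01,
        -1.51825838e+02],
       [ 0.00000000e+00,  0.00000000e+00,  0.00000000e+00,
         1.00000000e+00]])}
[286.33179548 197.13763082]
[354.2712928  219.84248996]
[array([424.,  37.,  48.]), array([456.,  29.,  48.])]
```

Request:
drive_tool(deltas="0.21 0.3 0 0;0.21 0.3 0 0;0.21 0.3 0 0;0.21 0.3 0 0;0.21 0.3 0 0;0.21 0.3 0 0;0.21 0.3 0 0;0.21 0.3 0 0;0.21 0.3 0 0;0.21 0.25 0 0")

```text
t: 1.77
eef_pos: [570.6, -6.9, 291.5]
tcp_rot: [-3.141, 0.001, 0.008]
ft_force: [-0.2, -0.2, 0.2]
opening: 1.001
grip_force: 0.0
```

Request:
drive_tool(deltas="0 0 0 0;0 0 0 0;0 0 0 0")

```text
t: 2.02
eef_pos: [569.5, -9.4, 291.2]
tcp_rot: [3.141, 0.001, 0.008]
ft_force: [0.0, -0.4, -1.1]
opening: 1.0
grip_force: 0.0
```

Run:
```python
from h import *
im,d,K,W=grab("wrist"); save("pics/w1.png",im); np.savez("w1.npz",im=im,d=d,K=K,W=W)
P=cloud(d,K,W); Q=P.reshape(-1,3); C=im.reshape(-1,3).astype(int)
near=np.hypot(Q[:,0]-575,Q[:,1]+10)<230
m=near&(abs(Q[:,2]-30)<4); print("base",cv2.minAreaRect(Q[m][:,:2].astype(np.float32)),m.sum())
h=near&(Q[:,2]>108)&(Q[:,2]<126); print("handle",np.median(Q[h],0),h.sum(),cv2.minEnclosingCircle(Q[h][:,:2].astype(np.float32)) if h.sum() else 0)
```

```text
base ((560.5501708984375, -10.135543823242188), (250.7666473388672, 279.3486022949219), 76.97615814208984) 21221
handle [511.80038413 -14.11985185 116.91040523] 346 ((509.4676513671875, -14.656478881835938), 12.039044380187988)
```

View pics/w1.png

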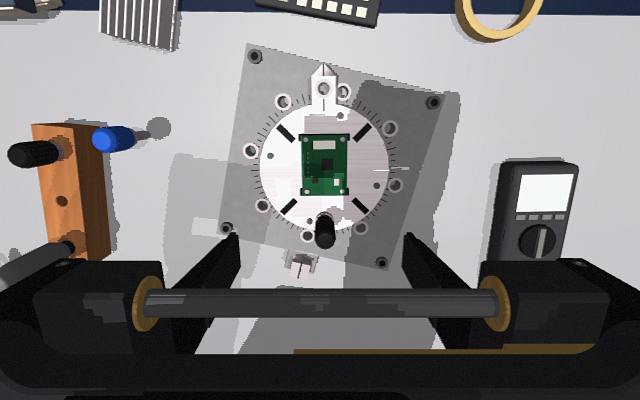

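The wrist view shows the pointer tip at (323,65), its hole at (323,89), the handle top near (325,225) and the zero finger at (300,262). The eight base holes ring the disc and the pin is at (35,153).

Run:
```python
from h import *
f=np.load("w1.npz"); K,W,d,im=f["K"],f["W"],f["d"],f["im"]; P=cloud(d,K,W)
g=lambda u,v,z:onplane(u,v,z,K,W)
from scipy.optimize import least_squares
H=np.array([g(u,v,30)[:2] for u,v in((283,102),(250,151),(262,206),(307,236),(362,228),(395,186),(390,128),(344,91))])
# base holes: image order -> regular octagon r=98
def res(p,s): a=p[2]+s*np.arange(8)*np.pi/4; return (H-(p[:2]+98*np.c_[np.cos(a),np.sin(a)])).ravel()
for s in(1,-1):
    r=min((least_squares(res,[570,-10,a],args=(s,)) for a in np.arange(0,6,1)),key=lambda r:r.cost); print("oct",s,r.x[:2].round(1),np.degrees(r.x[2]+s*np.arange(8)*np.pi/4).round(1)%360,r.cost**.5, res(r.x,s).round(1))
    if r.cost<300: hub=r.x[:2]
B=np.array([g(u,v,30)[:2] for u,v in((255,56),(433,102),(382,263),(227,228))]); print("bolts mean",B.mean(0),B)
# disc: bright z~48
Q=P.reshape(-1,3); C=im.reshape(-1,3).astype(int)
for n,u,v,z in(("tip",323,65,48),("phole",323,89,48),("finger",300,253,48),("handletop",325,222,118)):
    q=g(u,v,z)[:2]-hub; print(n,g(u,v,z)[:2].round(1),np.hypot(*q).round(1),np.degrees(np.arctan2(q[1],q[0])).round(1))
m=(Q[:,2]>85)&(abs(Q[:,0]-600)<40)&(abs(Q[:,1]-315)<40); print("pin",np.median(Q[m],0),m.sum(),Q[m].min(0),Q[m].max(0))
w=(abs(Q[:,2]-50)<3)&(C[:,0]>C[:,2]*1.6)&(Q[:,1]>200); print("block",cv2.minAreaRect(Q[w][:,:2].astype(np.float32)), g(62,201,50))
# crop around finger & pointer
c=np.hstack([cv2.resize(im[228:290,265:345],None,fx=5,fy=5,interpolation=2),cv2.resize(im[55:117,285:365],None,fx=5,fy=5,interpolation=2)]); save("pics/w1c.png",c)
```

```text
oct 1 [574.3 -14.2] [ 31.9  76.9 121.9 166.9 211.9 256.9 301.9 346.9] 2.102250892525338 [-0.2  0.1 -0.1  0.8 -0.5  0.8 -0.2  0.7  0.1 -1.7 -0.8  0.5  0.7  0.1
  1.  -1.3]
oct -1 [574.3 -14.2] [222.2 177.2 132.2  87.2  42.2 357.2 312.2 267.2] 277.5853401766654 [ 155.5  117.8  119.9   91.5   13.6   11.4 -100.4  -75.  -155.7 -119.4
 -120.8  -90.2  -13.3  -10.5  101.2   74.4]
bolts mean [573.92671727 -14.44609459] [[ 709.44454781   69.86804052]
 [ 658.69146883 -148.53596476]
 [ 437.90540079  -98.84453644]
 [ 489.66545166  119.72808233]]
tip [697.8 -11.5] 123.6 1.3
phole [671.8 -11.7] 97.5 1.5
finger [461.1  17.5] 117.6 164.3
handletop [531.2 -14.9] 43.1 -179.1
pin [598.74838295 312.48236903  98.66094368] 715 [583.37281971 303.77575609  85.01549921] [611.52180047 329.69095462 103.45763857]
block ((539.0147705078125, 324.302734375), (51.54997253417969, 177.429931640625), 84.54191589355469) [532.71310354 323.60836432  50.        ]
```

View pics/w1c.png

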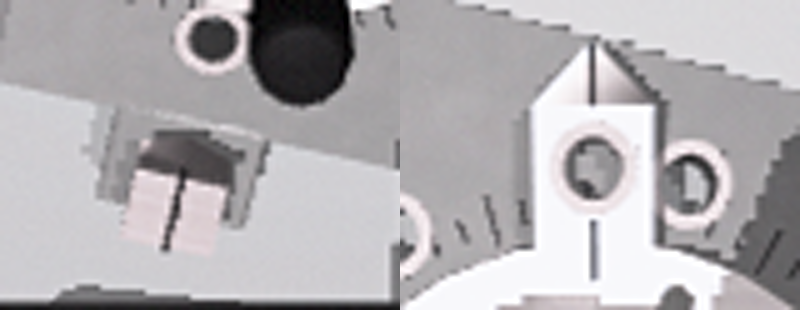

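Request:
drive_tool(deltas="-0.2 -0.02 0 0;-0.2 -0.02 0 0;-0.21 -0.02 0 -0.003;0 0 -0.35 0;0 0 -0.35 0;0 0 -0.35 0;0 0 -0.35 0;0 0 -0.35 0;0 0 -0.2 0;0 0 0 0")

```text
t: 2.9
eef_pos: [506.8, -16.0, 93.5]
tcp_rot: [-3.141, 0.006, -0.004]
ft_force: [0.0, 0.2, -1.4]
opening: 1.005
grip_force: 0.0
```

Request:
drive_tool(deltas="0 0 0 0;0 0 0 0;0 0 0 0;0 0 0 0;0 0 0 0;0 0 0 0", gripper=1)

```text
t: 3.4
eef_pos: [509.2, -15.2, 97.4]
tcp_rot: [3.141, -0.001, -0.002]
ft_force: [-0.1, -0.2, -0.4]
opening: 0.636
grip_force: 0.0
```

Request:
drive_tool(deltas="0 0 0 0;0 0 0 0;0 0 0 0;0 0 0 0;0 0 0 0;0 0 0 0;0 0 0 0;0 0 0 0")

```text
t: 4.07
eef_pos: [508.9, -15.2, 96.6]
tcp_rot: [3.142, 0.0, -0.002]
ft_force: [-0.3, -0.1, -1.0]
opening: 0.256
grip_force: 30.0
```

Run:
```python
import numpy as np
a=np.radians(np.linspace(181.4,346.9,21)); p=66*np.c_[np.cos(a),np.sin(a)]
q=np.round(p/100,3); print("; ".join(f"{x:.3f} {y:.3f}" for x,y in np.diff(q,axis=0)))
from h import *; print(env.state()["eef_pos"],env.state()["opening"],env.state()["grip_force"])
```

```text
0.009 -0.095; 0.023 -0.092; 0.036 -0.089; 0.048 -0.082; 0.060 -0.074; 0.069 -0.065; 0.078 -0.055; 0.085 -0.042; 0.091 -0.030; 0.094 -0.017; 0.095 -0.002; 0.095 0.010; 0.092 0.025; 0.087 0.037; 0.081 0.050; 0.074 0.061; 0.064 0.070; 0.053 0.079; 0.041 0.086; 0.028 0.091
[508.93830637 -15.18950674  96.61005654] 0.2557104533942827 29.999970495700836
```

Request:
drive_tool(deltas="0.01 -0.095 0 0;0.023 -0.092 0 0;0.036 -0.089 0 0;0.048 -0.082 0 0;0.06 -0.074 0 0;0.07 -0.065 0 0;0.078 -0.055 0 0;0.085 -0.042 0 0;0.091 -0.03 0 0;0.094 -0.017 0 0")

```text
t: 4.9
eef_pos: [568.7, -79.2, 96.6]
tcp_rot: [-3.14, 0.001, -0.003]
ft_force: [-0.9, 15.3, 3.2]
opening: 0.261
grip_force: 30.0
```

Request:
drive_tool(deltas="0.095 -0.002 0 0;0.095 0.01 0 0;0.092 0.025 0 0;0.087 0.037 0 0;0.08 0.05 0 0;0.074 0.061 0 0;0.064 0.07 0 0;0.053 0.079 0 0;0.041 0.086 0 0;0.028 0.091 0 0")

```text
t: 5.73
eef_pos: [639.1, -29.4, 96.6]
tcp_rot: [3.141, 0.002, -0.002]
ft_force: [-5.8, -2.1, 3.5]
opening: 0.261
grip_force: 30.0
```

Request:
drive_tool(deltas="0 0 0 0;0 0 0 0;0 0 0 0")

```text
t: 5.98
eef_pos: [639.1, -29.1, 96.6]
tcp_rot: [-3.142, 0.001, -0.002]
ft_force: [-3.8, 3.2, 2.9]
opening: 0.259
grip_force: 30.0
```

Request:
drive_tool(deltas="0 0 0 0;0 0 0 0;0 0 0 0;0 0 0 0;0 0 0 0;0 0 0 0", gripper=0)

```text
t: 6.48
eef_pos: [639.5, -28.7, 96.6]
tcp_rot: [3.141, -0.0, -0.002]
ft_force: [-0.3, -0.1, -0.1]
opening: 0.626
grip_force: 0.0
```

Request:
drive_tool(deltas="0 0 0.35 0;0 0 0.35 0;0 0 0.35 0;0 0 0.25 0;-0.4 0.08 0 0;-0.4 0.08 0 0;-0.4 0.08 0 0;-0.25 0.06 0 0;0 0 0 0;0 0 0 0")

```text
t: 7.32
eef_pos: [494.0, 1.6, 227.5]
tcp_rot: [3.141, -0.001, -0.002]
ft_force: [-0.3, -0.4, 0.7]
opening: 1.0
grip_force: 0.0
```

Request:
drive_tool(deltas="0 0 0 0;0 0 0 0")

```text
t: 7.48
eef_pos: [495.5, 1.1, 226.6]
tcp_rot: [3.141, -0.001, -0.002]
ft_force: [0.2, 0.1, -0.2]
opening: 1.001
grip_force: 0.0
```

Run:
```python
from h import *
im,d,K,W=grab("wrist"); np.savez("w2.npz",im=im,d=d,K=K,W=W)
z=np.radians(166.9); u,v=proj([574.2+112*np.cos(z),-14.3+112*np.sin(z),48],K,W); print(u,v,env.state()["eef_pos"])
u0,v0=int(u)-80,int(v)-60; print(u0,v0); save("pics/w2.png",cv2.resize(im[v0:v0+120,u0:u0+160],None,fx=5,fy=5,interpolation=2))
```

```text
311.1480880213279 213.7333845369614 [495.33494843   1.13528307 226.44755706]
231 153
```

View pics/w2.png

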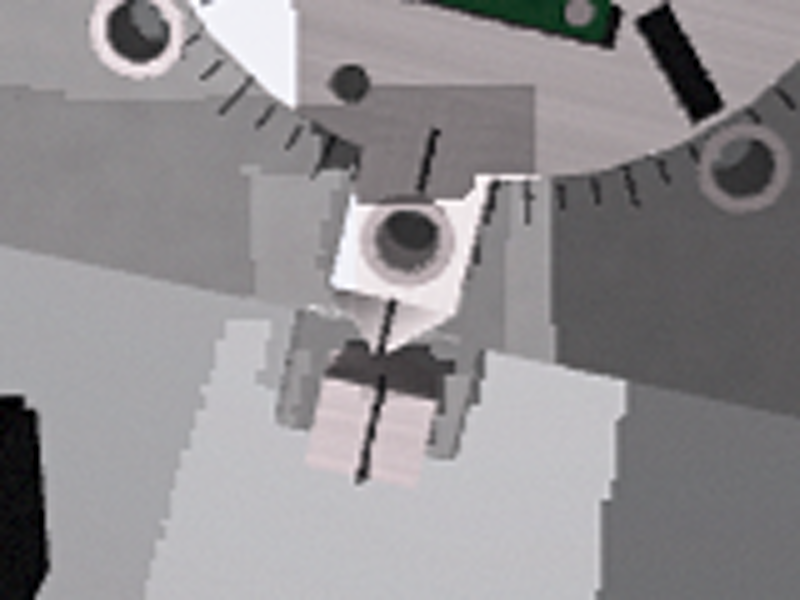

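The pointer faces the finger: its engraved line runs (435,130) to (388,345), the finger's line (380,375) to (362,480), and the hole is at (408,238). I'll work out the remaining angle and the hole position.

Run:
```python
from h import *
f=np.load("w2.npz"); K,W=f["K"],f["W"]; hub=np.array([574.2,-14.3])
for n,x,y,z in(("inner",435,130,48),("inner2",424,190,48),("hole",408,239,48),("tipline",393,303,48),("finger0",380,373,48),("finger1",362,478,48),("hL",138,28,30),("hR",743,168,30)):
    p=onplane(231+(x+.5)/5-.5,153+(y+.5)/5-.5,z,K,W)[:2]; q=p-hub; print(n,p.round(1),np.hypot(*q).round(1),np.degrees(np.arctan2(q[1],q[0])).round(2)%360)
```

```text
inner [504.3   3.8] 72.2 165.46
inner2 [491.2   6.2] 85.5 166.09
hole [480.3   9.8] 96.9 165.61
tipline [465.7  13.2] 111.9 165.77
finger0 [449.4  16.3] 128.5 166.22
finger1 [424.1  20.7] 154.1 166.86
hL [523.6  69.2] 97.7 121.22
hR [491.7 -65.4] 97.0 211.75
```

Request:
drive_tool(deltas="0.12 0.36 0 -0.004;0.12 0.36 0 -0.004;0.12 0.36 0 -0.004;0.12 0.36 0 -0.004;0.12 0.36 0 -0.004;0.12 0.36 0 -0.004;0.12 0.36 0 -0.004;0.12 0.36 0 0;0.09 0.28 0 0;0 0 0 0")

```text
t: 8.37
eef_pos: [600.6, 322.1, 225.1]
tcp_rot: [-3.141, 0.0, -0.087]
ft_force: [0.6, 0.7, 0.0]
opening: 1.003
grip_force: 0.0
```

Request:
drive_tool(deltas="0 0 0 0;0 0 0 0;0 0 0 0")

```text
t: 8.62
eef_pos: [599.5, 316.4, 226.4]
tcp_rot: [3.141, 0.0, -0.091]
ft_force: [-0.7, -0.1, 0.3]
opening: 1.001
grip_force: 0.0
```

Run:
```python
from h import *
im,d,K,W=grab("wrist"); np.savez("w3.npz",im=im,d=d,K=K,W=W); save("pics/w3.png",im)
P=cloud(d,K,W); Q=P.reshape(-1,3); C=im.reshape(-1,3).astype(int)
m=(Q[:,2]>91)&(Q[:,2]<104)&(abs(Q[:,0]-600)<40)&(abs(Q[:,1]-315)<40)
print("pin",m.sum(),np.median(Q[m],0),cv2.minEnclosingCircle(Q[m][:,:2].astype(np.float32)),np.percentile(Q[m],[1,99],axis=0).tolist())
w=(abs(Q[:,2]-50)<3)&(C[:,0]>C[:,2]*1.6)&(Q[:,1]>200); print("block",cv2.minAreaRect(Q[w][:,:2].astype(np.float32)))
print(env.state()["eef_pos"],env.state()["tcp_rot"],proj([597.4,317.4,98],K,W))
```

```text
pin 685 [599.66275153 319.07814737  99.98440461] ((597.8672485351562, 319.3851623535156), 14.269942283630371) [[585.4961146539239, 306.4115986332572, 91.73263456335705], [610.8420207963071, 332.0863615184112, 102.09362604312986]]
block ((553.1946411132812, 323.4418029785156), (49.58299255371094, 149.1742401123047), 84.65682983398438)
[599.51954851 316.30978717 226.67713584] [ 3.14131391e+00  1.95329548e-04 -9.11390560e-02] [319.07212121 201.47101721]
```

View pics/w3.png

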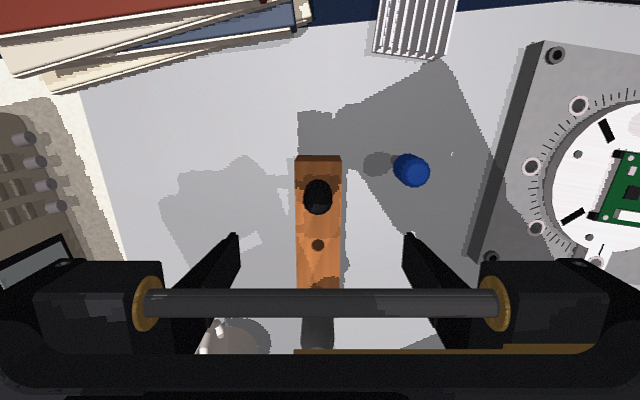

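Request:
drive_tool(deltas="-0.015 0.03 -0.25 0;0 0 -0.3 0;0 0 -0.3 0;0 0 -0.25 0;0 0 -0.15 0;0 0 -0.1 0;0 0 -0.07 0;0 0 -0.03 0;0 0 0 0;0 0 0 0")

```text
t: 9.5
eef_pos: [598.3, 320.4, 82.6]
tcp_rot: [-3.141, -0.001, -0.09]
ft_force: [-0.3, 0.0, 0.2]
opening: 0.995
grip_force: 0.0
```

Request:
drive_tool(deltas="0 0 0 0;0 0 0 0;0 0 0 0;0 0 0 0;0 0 0 0;0 0 0 0;0 0 0 0", gripper=1)

```text
t: 10.08
eef_pos: [597.9, 320.4, 81.7]
tcp_rot: [3.142, 0.0, -0.09]
ft_force: [-0.1, -0.1, -0.4]
opening: 0.566
grip_force: 0.0
```

Request:
drive_tool(deltas="0 0 0 0;0 0 0 0;0 0 0 0;0 0 0 0;0 0 0 0;0 0 0 0;0 0 0 0;0 0 0 0")

```text
t: 10.75
eef_pos: [597.9, 320.4, 81.6]
tcp_rot: [3.141, 0.0, -0.09]
ft_force: [0.4, -0.3, -0.9]
opening: 0.293
grip_force: 30.0
```

Request:
drive_tool(deltas="0 0 0.05 0;0 0 0.1 0;0 0 0.15 0;0 0 0.2 0;0 0 0.25 0;0 0 0.25 0;0 0 0.15 0;0 0 0.05 0;0 0 0 0;0 0 0 0")

```text
t: 11.58
eef_pos: [597.6, 320.3, 201.3]
tcp_rot: [3.141, 0.0, -0.09]
ft_force: [-0.3, 1.2, -1.5]
opening: 0.287
grip_force: 30.0
```

Request:
drive_tool(deltas="-0.12 -0.32 0 0;-0.12 -0.32 0 0;-0.12 -0.32 0 0;-0.12 -0.32 0 0;-0.12 -0.32 0 0;-0.12 -0.32 0 0;-0.12 -0.32 0 0;-0.12 -0.32 0 0;-0.12 -0.3 0 0;-0.1 -0.25 0 0")

```text
t: 12.42
eef_pos: [478.3, 7.8, 200.6]
tcp_rot: [3.141, 0.002, -0.09]
ft_force: [-0.1, 0.3, -0.0]
opening: 0.288
grip_force: 30.0
```

Request:
drive_tool(deltas="0 0 0 0;0 0 0 0;0 0 0 0;0 0 0 0")

```text
t: 12.75
eef_pos: [480.1, 10.2, 201.2]
tcp_rot: [-3.142, 0.001, -0.089]
ft_force: [-0.0, -0.3, -0.2]
opening: 0.292
grip_force: 30.0
```

Request:
drive_tool(deltas="-0.005 -0.01 -0.15 0;0 0 -0.25 0;0 0 -0.15 0;0 0 -0.08 0;0 0 -0.03 0;0 0 0 0;0 0 0 0;0 0 0 0")

```text
t: 13.42
eef_pos: [479.8, 8.5, 136.4]
tcp_rot: [3.141, -0.001, -0.09]
ft_force: [-0.3, -0.1, -0.7]
opening: 0.29
grip_force: 30.0
```

Run:
```python
from h import *
im,d,K,W=grab("wrist"); np.savez("w4.npz",im=im,d=d,K=K,W=W)
p=env.state()["eef_pos"]; print(p); n=proj([p[0],p[1],p[2]-77.6],K,W); print("nose",n,"zero hole",proj([479.5,9.2,48],K,W))
u0,v0=int(n[0])-80,min(int(n[1])-60,280); print(u0,v0); save("pics/w4.png",cv2.resize(im[v0:v0+120,u0:u0+160],None,fx=5,fy=5,interpolation=2))
```

```text
[479.76479978   8.46281326 136.41551151]
nose [319.85598654 217.2771913 ] zero hole [319.01542769 213.30144783]
239 157
```

View pics/w4.png

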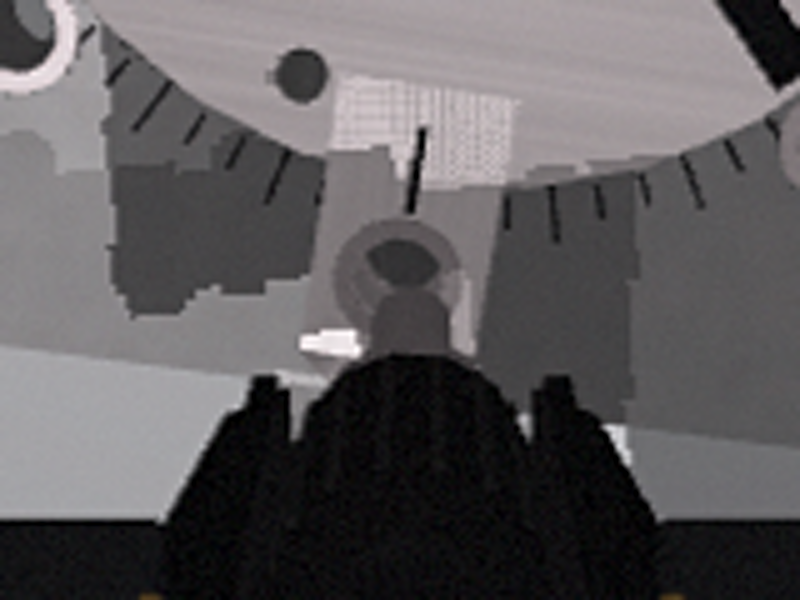

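The hole is at crop (400,281) and the pin's axis at (410,300), where the nose is expected. A sideways nudge of about 1 mm is needed, then a slow descent.

Request:
drive_tool(deltas="-0.003 0.013 0 0;0 0 0 0;0 0 -0.04 0;0 0 -0.04 0;0 0 -0.03 0;0 0 -0.03 0;0 0 -0.03 0;0 0 -0.03 0;0 0 -0.03 0;0 0 0 0")

```text
t: 14.3
eef_pos: [479.1, 9.8, 112.1]
tcp_rot: [-3.142, 0.0, -0.09]
ft_force: [2.4, 0.7, -1.3]
opening: 0.292
grip_force: 30.0
```

Request:
drive_tool(deltas="0.005 0 -0.03 0;0 0 -0.03 0;0 0 -0.03 0;0 0 -0.03 0;0 0 0 0")

```text
t: 14.72
eef_pos: [479.4, 9.7, 100.1]
tcp_rot: [3.142, 0.001, -0.09]
ft_force: [0.6, 1.2, -1.3]
opening: 0.29
grip_force: 30.0
```

Nose is in the base hole; going home.

Request:
drive_tool(deltas="0 0 -0.03 0;0 0 -0.03 0;0 0 -0.03 0;0 0 -0.03 0;0 0 -0.03 0;0 0 -0.03 0;0 0 -0.02 0;0 0 0 0;0 0 0 0")

```text
t: 15.47
eef_pos: [479.5, 9.7, 80.5]
tcp_rot: [3.142, 0.0, -0.09]
ft_force: [0.3, -0.5, -1.9]
opening: 0.292
grip_force: 30.0
```

Request:
drive_tool(deltas="0 0 -0.01 0;0 0 -0.01 0;0 0 0 0;0 0 0 0")

```text
t: 15.8
eef_pos: [479.7, 9.7, 79.5]
tcp_rot: [3.141, -0.001, -0.09]
ft_force: [-2.6, 0.1, 11.2]
opening: 0.292
grip_force: 30.0
```

Seated: 11 N upward, at the expected height. Releasing.

Request:
drive_tool(deltas="0 0 0 0;0 0 0 0;0 0 0 0;0 0 0 0;0 0 0 0;0 0 0 0;0 0 0 0;0 0 0 0", gripper=0)

```text
t: 16.47
eef_pos: [479.6, 9.7, 78.6]
tcp_rot: [3.141, 0.0, -0.09]
ft_force: [-0.0, 1.4, 0.2]
opening: 0.798
grip_force: 0.0
```

Request:
drive_tool(deltas="0 0 0.05 0;0 0 0.1 0;0 0 0.2 0;0 0 0.3 0;0 0 0.3 0;0 0 0.3 0;0 0 0.2 0;0.1 0 0 0;0 0 0 0;0 0 0 0")

```text
t: 17.3
eef_pos: [489.4, 9.7, 223.0]
tcp_rot: [3.142, 0.001, -0.09]
ft_force: [-0.3, -0.2, -0.6]
opening: 0.997
grip_force: 0.0
```

Run:
```python
from h import *
im,d,K,W=grab("wrist"); P=cloud(d,K,W); Q=P.reshape(-1,3)
m=(Q[:,2]>92)&(np.hypot(Q[:,0]-480,Q[:,1]-9)<30); print("pin top",m.sum(),np.percentile(Q[m][:,2],[50,95]),cv2.minEnclosingCircle(Q[m][:,:2].astype(np.float32)))
n=proj([480,9,60],K,W); u0,v0=int(n[0])-100,int(n[1])-75; save("pics/w5.png",cv2.resize(im[v0:v0+150,u0:u0+200],None,fx=4,fy=4,interpolation=2))
```

```text
pin top 763 [ 98.38805744 308.96482528] ((488.218505859375, 7.996631622314453), 21.915807723999023)
```

View pics/w5.png

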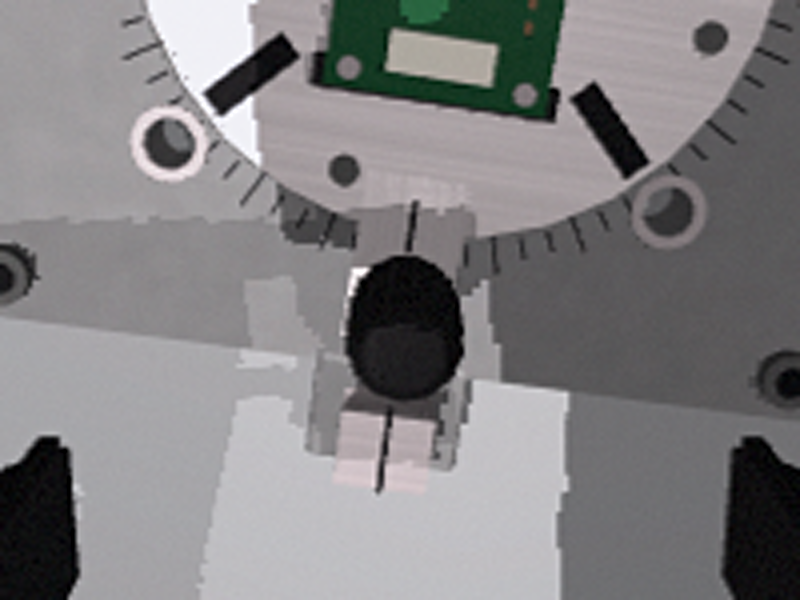

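The pin stands upright in the pointer, with its top near 98 to 100 mm as expected. The engraved lines at (411,226) and (384,450) are collinear.

```bash
python3 -c "
from cell import env
print(env.job_done())"
```

```text
the job is handed in; nothing more can be done
None
```

The turntable points at the zero finger, and the locking pin is pushed home through the pointer and base and let go. I handed the job in at about 17 s of the 69 s allowed, and no result came back from the judging.

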